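# Latch the sorting-channel gate shut with the notched keeper carriage

## Task

Close off the rivet channel: hold the yellow release bar up, slide the blue carriage along its notched track so that its sprung rubber nose swings the perforated gate fully shut and is pressed most of the way in, then let the bar go so that its pawl drops fully into a notch and the carriage keeps the gate shut by itself. Push by feel and gently: do not ram the nose against the gate, do not drag the pawl over the teeth, and leave the other tools where they lie.

Things in the scene. Friction and masses are not known exactly. Their poses are not given: they have to be found in the camera images.
- track: grey bed with rails, rack and sorting channel, fixed to the bench, 124 x 490 mm, origin on the bench top; its +y is the way the carriage slides to the gate, z up. The blue carriage block is 70 mm (x) by 60 mm (y), top 60 mm above the bench. The gate stands across the track ahead (+y) of it; when shut its face is 93 to 143 mm in y from this origin, different each time and not measured: find it by feel.
- rack_end (a point): start of the notched rack on the +x side of the track, on top of the first tooth, 34 mm above the bench. From here on towards +y: 14 teeth 4 mm wide every 10 mm, so notches 6 mm wide, which the pawl enters 8 mm deep. Before it (-y) lies a toothless parking slot, where the pawl starts.
- bar_grip (a point): centre of the yellow release bar on the carriage, the place to grip: a level slab 84 mm long across the track (34 mm to -x, 50 mm to +x of here), 14 mm thick along the slide direction, 24 mm tall; 94 mm above the bench when down. Pinched with one finger before and one behind it along the slide direction, it can be lifted and pushed. Axes as the track's.
- release_bar: the same yellow bar with the side plate at its +x end and the steel pawl under that (3.5 mm wide along the slide direction); origin at bar_grip. Below the bar, down to the carriage top, are only two 8 mm stems 20 mm either side in x, and the side plate.
- release_lift (a joint): height of the release bar above its lowest place (m): 0 = down, pawl fully in a notch or in the parking slot; 0.008 = pawl just clear of the teeth, or resting on one; 0.014 = upper stop. A spring draws it down with 3 to 4.5 N, plus 0.9 N of weight; when let go it sinks, damped, in about 0.1 s.
- carriage (a joint): travel of the carriage towards the gate (m): 0 = fully back, 0.175 = end stop; starts at 0 to 0.03 in the parking slot. At 0 its centre is 80 mm behind (-y of) the track's origin. The bar travels with it. Sliding friction about 1.5 N plus 30 N per m/s.
- nose_mount (a point): middle of the carriage's front face, 53 mm above the bench, where the round rubber-tipped nose (r 10 mm) comes out; its tip is 50 mm ahead. The nose is sprung: 3.5 N starts to press it in, 13 N has it in by its full 24 mm; after that it is solid.
- pawl (a point): foot of the pawl. Once the gate is shut, a steady push of 11 to 13 N on the bar (friction included) has the nose 15 to 20 mm in. Let go there: the nose drives the carriage back by up to one notch, the pawl drops in and the gate stays shut. With much less push it may catch one notch too far back and leave the gate ajar.
- channel_mouth (a point): middle of the open end of the sorting channel, level with its wall tops 52 mm above the bench. Up to 70 mm before it (-y) stands the gate: perforated aluminium leaf 96 mm wide, top 84 mm above the bench, hinged at the track's -x side, held open towards the carriage at 0.75 rad by a light spring (2 N at the nose); shut = square across the track, against its jamb.
- bucking_bar: squat red anodized bucking bar 70 x 44 x 46 mm, loose; leave alone
- squeezer_yoke: chrome C-shaped rivet squeezer yoke about 80 x 80 x 20 mm, loose; leave alone
- pliers_a: steel cleco pliers with blue grips, 190 mm long, 14 mm thick, loose; leave alone
- pliers_b: a second, identical pair of cleco pliers; leave alone
- rivet_set: grey cast-iron rivet set standing upright, 40 mm wide, 70 mm tall, loose; leave alone
- rivet_tray: small grey tray with brass rivets 80 x 60 x 28 mm, loose; leave alone

How it is judged (in metres and radians):
On the way, in this order (a step that is already met when the one before it is completed fails the run):
1. the release bar is held up, its pawl clear of the teeth (value of joint release_lift above 0.008 m), for 0.1 s.
2. with the bar still up, the carriage's nose has pushed the gate shut (value of joint release_lift above 0.0075 m and value of joint gate below 0.03 rad and contact force between nose and gate above 2 N), for 0.2 s.
At the end, for the whole second after the job is handed in: the release bar is down (within 2.5 mm) with its pawl in a notch, the carriage at rest, its nose pressing on the gate (over 1.5 N) and the gate shut within 0.03 rad (value of joint release_lift below 0.0025 m and value of joint gate below 0.03 rad and contact force between nose and gate above 1.5 N and velocity of joint carriage between -0.005 and 0.005 m/s); the robot touches nothing.
It fails at once if the nose is rammed against the gate with more than 20 N (contact force between nose and gate above 20 N).
It fails at once if the pawl is dragged or forced against the teeth with more than 25 N (contact force between release_bar and track above 25 N).
It fails at once if a tool or the tray on the bench is shifted by more than 20 mm (distance of any of bucking_bar, squeezer_yoke, pliers_a, pliers_b, rivet_set, rivet_tray from where it was at the start of the episode above 0.02 m).
It also fails if it takes over 61 s, if anything falls off the work surface, if the arm or the gripper's body presses on something with over 40 N, if the wrist force passes 120 N, or if a joint passes its speed limit or range.

## Robot

A 6-joint arm with a two-finger parallel gripper is mounted at the origin on the work surface. World frame = base frame: x ahead of the robot, y to its left, z up, the work surface at z = 0. Lengths are in mm, angles in degrees, forces in N, time in s.
With the tool pointing down it reaches from about 375 to 925 mm from the base axis. Payload 5.7 kg.
Tool frame: the origin (TCP) lies at the centre of the arm's flange, where the gripper is bolted on; the fingertips stand 182 mm ahead of it and the grasp point (between the pads) lies 163 mm ahead of it; x points along the fingers, y is the direction in which the jaws open and shut, and the axes are right-handed (so a half turn about x gives the same grasp; the last joint's range is limited). The gripper opens to 88 mm and grips with 3 to 60 N. Pads are 20 mm wide; open, the fingers measure 115 mm over their backs; the gripper's body (75 mm by 178 mm) begins 61 mm behind the grasp point.
Start: joints at [68.749, 20.558, 86.54, -0, 72.909, -6.595], TCP at [151.813, 580.464, 404.623] pointing down, gripper open.
Joint ranges: [-170.27, 170.27], [-57.76, 135], [12.27, 136.19], [-55.21, 235.2], [11.17, 155.16], [-170.74, 170.74]. Speed limits (degrees/s): [136.94, 136.94, 180, 180, 180, 180].

## Interface

Orientations are given as [roll, pitch, yaw] about the fixed x, y, z axes, in that order (R = Rz(yaw) Ry(pitch) Rx(roll)).
In Python, from plant import monitor, read_camera, camera_params, bot gives the robot as it stands.
- The arm moves only by the shell command python3 -m crank 'ROWS'. ROWS is JSON, one flat list of numbers, 5 for each row, row after row: the shift along the world's x, y, z scaled (see below), then the turn about the world's z scaled (see below), then the opening, from -1 (shut) to 1 (fully open), so that 0 is half open. A call has 1 to 20 rows; each row is the pose to reach, as a shift and turn from the pose commanded when the call began, turning the shorter way round; what a row does not reach only later rows make up. The controller multiplies each number of a shift by 40 cm and each number of a turn by pi rad. A row lasts 1/12 s, in which the tool goes at most 41.7 mm and 7.16 degrees, less where a joint would pass 70% of its speed; a pose out of reach is approached as far as the arm can. A call with a number of a shift or a turn outside -1 to 1 is refused whole. A call with a gripper value outside its range is refused whole. The fingers move at their own pace and stop on an object; the grip force is fixed at half the most. Time passes only in rows, so rows that repeat a pose let the fingers close. It gives the time, the measured TCP pose, the force and the opening at its end, in the units of the state.
- monitor.sense(): the state, without advancing time (a new reading comes with each control period).
- read_camera(name): name is "scene" or "side" or "wrist"; returns (picture, depth): 420x560x3 uint8, blue, green, red; 420x560 float32, mm along the optical axis (not along the pixel's ray), 0 where there is no reading.
- camera_params(name): a dict with "fx", "fy", "cx", "cy" (pixels), "extrinsics" (4x4, takes a point from camera to world coordinates). Camera axes: x right, y down, z forward; pixel columns grow to the right and rows downward; lengths in mm; the calibration is good to about 2 mm. The wrist camera is an equidistant fisheye: a pixel r from the principal point sees the ray r / f radians off the axis. A picture is of the moment at which its call begins: read the wrist's pose just before it. camera_params takes no time and is no camera call; for the wrist camera it gives the pose at the moment of the call.
- bot.finish_job(): hands the job in, once; it reports no verdict.
The state is a dict: "clock": time; "joint_pos": joint angles; "qvel": joint speeds; "effort": joint torques, N m; "tcp_pos": TCP position; "eef_rot": TCP orientation; "wrist_force": force on the tool from outside, world axes, zero at the start; "wrist_torque": the same for the moment, N m; "width": opening from 0.0 (shut) to 1.0 (fully open).
Only numpy, scipy, OpenCV 4.12 (cv2) and the standard library are available. Lean on these libraries where they do the work, as an engineer would, in place of code of your own. Each camera call takes 0.05 s, during which the arm holds its last target.

## Working session

There is one attempt and no reset: what is moved stays moved. The work goes in short steps, Python scripts to look and compute and a shell command to move; the robot and the scene stay as the last step left them, time stands still between calls to the robot, and variables do not carry over. Pictures are saved under pics/ and viewed, and the job is handed in when it is done.

```bash
mkdir -p pics; ls
python3 - <<'E'
from plant import monitor, read_camera, camera_params
import cv2, numpy as np
print(monitor.sense())
for n in ["scene","side","wrist"]:
    p=camera_params(n); im,d=read_camera(n)
    cv2.imwrite(f"pics/{n}0.png",im); np.savez(f"pics/{n}0.npz",im=im,d=d,E=p["extrinsics"],k=[p["fx"],p["fy"],p["cx"],p["cy"]])
    print(n,p)
E
```

```text
pics
{'clock': 0.0, 'joint_pos': array([ 6.87494758e+01,  2.05986178e+01,  8.65995067e+01,  4.22902163e-04,
        7.29105793e+01, -6.59657330e+00]), 'qvel': array([-0.07818178,  0.01012786,  0.04301058,  0.1154937 , -0.09541659,
        0.06670108]), 'effort': array([ 6.06243630e-04, -5.15365326e+01, -2.70733219e+01,  6.74087252e-02,
        3.47979844e-02, -1.08391800e-04]), 'tcp_pos': array([151.67718741, 580.1275445 , 403.79875707]), 'eef_rot': array([ -96.80950982,   89.89129538, -111.46358536]), 'wrist_force': array([ 0.49443634, -0.15530277, -0.34974976]), 'wrist_torque': array([ 0.03989527,  0.02443029, -0.00374921]), 'width': 0.9973363279650976}
scene {'fx': 386.7315545397429, 'fy': 386.7315545397429, 'cx': 277.81082037863786, 'cy': 208.4929037817914, 'extrinsics': array([[ 8.29208046e-01,  4.69449050e-01, -3.03367113e-01,
         8.62480460e+02],
       [ 5.58891970e-01, -6.89263612e-01,  4.61037351e-01,
        -4.09209024e+02],
       [ 7.33363484e-03, -5.51845324e-01, -8.33914238e-01,
         8.89605929e+02],
       [ 0.00000000e+00,  0.00000000e+00,  0.00000000e+00,

[... 255 characters left out ...]
01,  4.84717874e-01, -8.35592044e-01,
         7.38481484e+02],
       [-1.30597193e-02, -8.66672407e-01, -4.98706710e-01,
         5.17587977e+02],
       [ 0.00000000e+00,  0.00000000e+00,  0.00000000e+00,
         1.00000000e+00]])}
wrist {'fx': 325.19226210127806, 'fy': 325.19226210127806, 'cx': 279.650779086516, 'cy': 202.91341527100073, 'extrinsics': array([[ 2.52972206e-01,  9.29239002e-01,  2.69295267e-01,
         7.82002788e+01],
       [ 9.67473294e-01, -2.42773625e-01, -7.11083115e-02,
         6.00179260e+02],
       [-6.98828095e-04,  2.78524405e-01, -9.60428898e-01,
         3.84460968e+02],
       [ 0.00000000e+00,  0.00000000e+00,  0.00000000e+00,
         1.00000000e+00]])}
```

View pics/scene0.png

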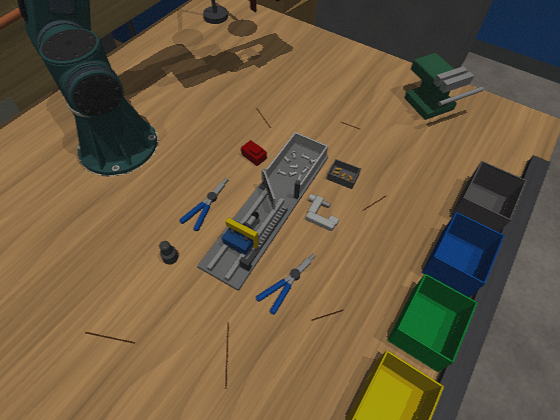

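View pics/side0.png

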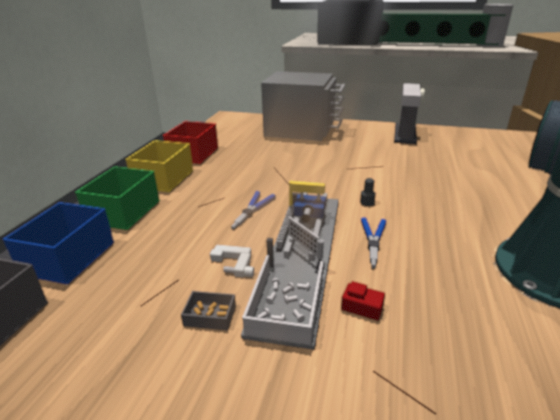

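View pics/wrist0.png

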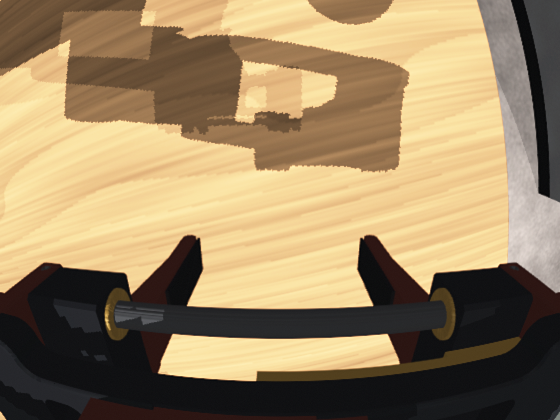

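The scene view shows the yellow bar at about (242,229), the gate near (268,188), the rack running from (250,260) to (285,205), and the channel end near (310,140). Next I'll measure these from the depth clouds.

```bash
cat > h.py <<'E'
import numpy as np, cv2
def cloud(f):
    z=np.load(f); im,d,E,k=z["im"],z["d"],z["E"],z["k"]
    v,u=np.mgrid[:d.shape[0],:d.shape[1]]
    P=np.stack([(u-k[2])/k[0]*d,(v-k[3])/k[1]*d,d],-1)@E[:3,:3].T+E[:3,3]
    return im,d,P
def yellow(im):
    h=cv2.cvtColor(im,cv2.COLOR_BGR2HSV); return (h[...,0]>20)&(h[...,0]<35)&(h[...,1]>180)&(h[...,2]>90)
E
python3 - <<'E'
from h import *
for n in ["scene","side"]:
    im,d,P=cloud(f"pics/{n}0.npz")
    x,y,z=P[...,0],P[...,1],P[...,2]
    ok=(d>0)
    m=ok&yellow(im)&(z>60)&(z<125)&(np.hypot(x,y)<900)
    v,u=np.nonzero(m); print(n,len(u),u.min(),u.max(),v.min(),v.max(),P[m].min(0),P[m].max(0))
    t=m&(z>np.percentile(z[m],97)-4); print("top",t.sum(),P[t].mean(0), cv2.minAreaRect(P[t][:,:2].astype(np.float32)))
    # track: height>6, near bar
    c=P[m].mean(0)
    g=ok&(z>8)&(z<70)
    # connected comp of g containing bar neighbourhood
    g=ok&(z>6)&(z<125)
    nl,L=cv2.connectedComponents(g.astype(np.uint8))
    lab=L[v[0],u[0]]; s=(L==lab)&(d>0); print("comp",s.sum(),P[s].min(0),P[s].max(0))
    pts=P[s][:,:2].astype(np.float32); print(cv2.minAreaRect(pts))
    crop=cv2.resize(im[120:300,180:360] if n=="scene" else im[160:350,220:400],None,fx=4,fy=4)[:600,:800] if 0 else cv2.resize(im[125:295,185:345] if n=="scene" else im[170:345,230:390],None,fx=3.4,fy=3.4,interpolation=cv2.INTER_CUBIC)
    cv2.imwrite(f"pics/{n}0c.png",crop)
E
```

```text
scene 173 226 256 218 236 [492.25835286 -75.83156861  97.95470667] [574.57108592 -58.43613826 110.21413201]
top 144 [535.05265694 -66.98283655 106.11340578] ((533.4476318359375, -67.1793212890625), (82.09278106689453, 12.989445686340332), 4.276065349578857)
comp 7514 [ 443.0729661  -178.21103875    6.05410627] [593.42743072 318.50858546 110.21413201]
((515.402099609375, 71.06887817382812), (124.748046875, 492.72625732421875), 3.760038375854492)Traceback (most recent call last):
  File "<stdin>", line 7, in <module>
    return umr_minimum(a, axis, None, out, keepdims, initial, where)
ValueError: zero-size array to reduction operation minimum which has no identity
```

View pics/scene0c.png

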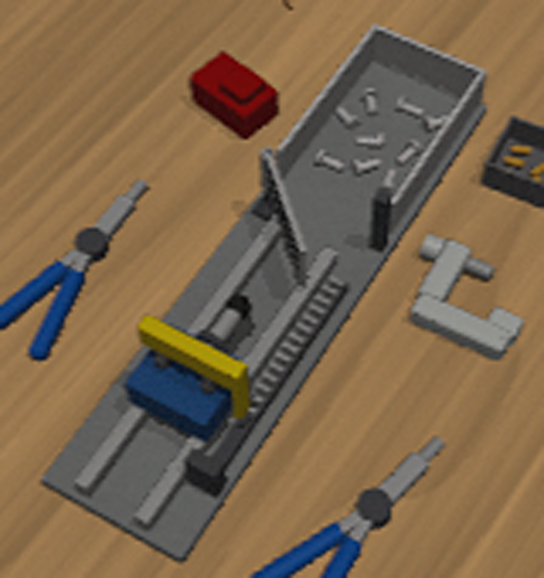

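Run:
```python
from h import *
from scipy.spatial.transform import Rotation as R
from plant import monitor
s=monitor.sense()
M=R.from_euler('xyz',s["eef_rot"],degrees=True).as_matrix(); print(M.round(3)); print("tool y yaw",np.degrees(np.arctan2(M[1,1],M[0,1])))
for n in ["scene","side"]:
    im,d,P=cloud(f"pics/{n}0.npz"); x,y,z=P[...,0],P[...,1],P[...,2]
    h=cv2.cvtColor(im,cv2.COLOR_BGR2HSV)
    near=(d>0)&(abs(x-525)<80)&(abs(y+68)<40)
    m=near&(z>84)&(z<120)&(h[...,0]>18)&(h[...,0]<38)&(h[...,1]>120)
    print(n,m.sum(),P[m].min(0),P[m].max(0))
    t=m&(z>100); print(t.sum(),np.median(z[t]),cv2.minAreaRect(P[t][:,:2].astype(np.float32)))
    # rail/edge direction: base plate edges, z 6..20
    b=(d>0)&(z>4)&(z<16)&(abs(x-515)<100)&(abs(y-71)<270)
    yy=[];
    for y0 in range(-150,300,15):
        r=b&(abs(y-y0)<7.5)
        if r.sum()>10: yy.append((y0,x[r].min(),x[r].max()))
    yy=np.array(yy); 
    for j in (1,2):
        p=np.polyfit(yy[:,0],yy[:,j],1)
        for _ in range(3):
            e=abs(yy[:,j]-np.polyval(p,yy[:,0])); k=e<2.5; p=np.polyfit(yy[k,0],yy[k,j],1)
        print("edge",j,np.degrees(np.arctan(-p[0])),p,k.sum(),len(k))
    # dark pawl-side, blue carriage
    c=near&(h[...,0]>95)&(h[...,0]<125)&(h[...,1]>100)&(z>50)&(z<72); 
    if c.sum()>5: print("blue",c.sum(),cv2.minAreaRect(P[c][:,:2].astype(np.float32)),np.median(z[c]))
```

```text
[[-0.001  0.253  0.967]
 [-0.001  0.967 -0.253]
 [-1.    -0.001 -0.   ]]
tool y yaw 75.3468111620425
scene 293 [491.51299352 -76.41493824  84.46455261] [575.00600224 -57.68828687 110.21413201]
203 105.43118321496206 ((532.9656982421875, -66.59303283691406), (83.13922882080078, 15.13509750366211), 3.0699410438537598)Traceback (most recent call last):
  File "<stdin>", line 23, in <module>
    raise TypeError("expected non-empty vector for x")
TypeError: expected non-empty vector for x
```

```bash
python3 -m crank '[0.467,-0.81,0,0.102,0.1, 0.467,-0.81,0,0.102,0.1, 0.467,-0.81,0,0.102,0.1, 0.467,-0.81,0,0.102,0.1, 0.467,-0.81,0,0.102,0.1, 0.467,-0.81,0,0.102,0.1, 0.467,-0.81,0,0.102,0.1, 0.467,-0.81,0,0.102,0.1, 0.467,-0.81,0,0.102,0.1, 0.467,-0.81,0,0.102,0.1, 0.467,-0.81,0,0.102,0.1]'
python3 -m crank '[0.467,-0.81,-0.15,0,0, 0.467,-0.81,-0.15,0,0, 0.467,-0.81,-0.15,0,0, 0.467,-0.81,-0.15,0,0, 0.467,-0.81,-0.15,0,0, 0.467,-0.81,-0.15,0,0, 0.467,-0.81,-0.15,0,0, 0.467,-0.81,-0.15,0,0, 0.467,-0.81,-0.15,0,0, 0.467,-0.81,-0.15,0,0, 0.467,-0.81,-0.15,0,0, 0.467,-0.81,-0.15,0,0,0.467,-0.81,-0.15,0,0]'
cat > look.py <<'E'
import sys
from plant import monitor, read_camera, camera_params
import cv2, numpy as np
tag=sys.argv[1]
for n in sys.argv[2:]:
    p=camera_params(n); im,d=read_camera(n)
    cv2.imwrite(f"pics/{n}{tag}.png",im); np.savez(f"pics/{n}{tag}.npz",im=im,d=d,E=p["extrinsics"],k=[p["fx"],p["fy"],p["cx"],p["cy"]])
s=monitor.sense(); print({k:np.round(s[k],2) for k in("clock","joint_pos","tcp_pos","eef_rot","wrist_force","width")})
E
python3 look.py 1 wrist scene side
```

```text
clock: 1.07
tcp_pos: [339.6, 254.7, 404.6]
eef_rot: [-144.4, 90.0, -141.0]
wrist_force: [-0.7, -0.2, -0.1]
width: 0.549
clock: 2.15
tcp_pos: [524.7, -65.4, 344.5]
eef_rot: [143.4, 89.9, 147.2]
wrist_force: [-0.4, -0.1, 0.2]
width: 0.496
{'clock': np.float64(2.3), 'joint_pos': array([-1.4640e+01,  1.8470e+01,  9.9400e+01,  1.0000e-02,  6.2140e+01,
       -1.0847e+02]), 'tcp_pos': array([524.79, -65.87, 344.88]), 'eef_rot': array([131.69,  89.99, 135.52]), 'wrist_force': array([ 0.46, -0.55,  1.24]), 'width': np.float64(0.5)}
```

View pics/wrist1.png

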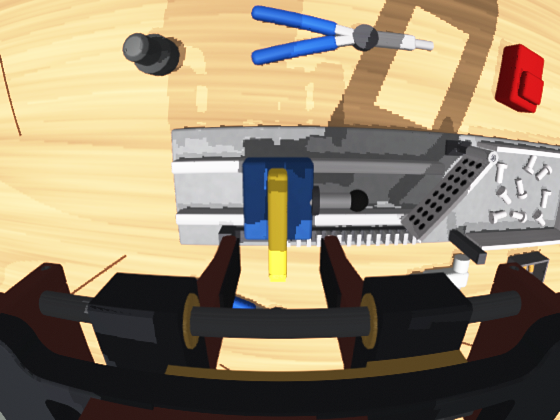

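View pics/side1.png

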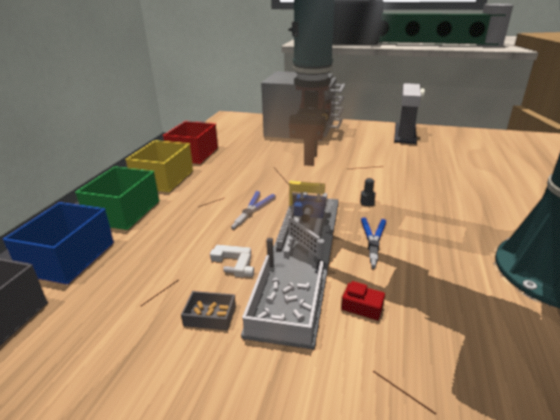

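The wrist view shows the bar upright at column 277, midway between the fingers (238 and 320) and parallel to them. I'll check its pose with the fisheye depth.

```bash
cat >> h.py <<'E'
def wcloud(f):
    z=np.load(f); im,d,E,k=z["im"],z["d"],z["E"],z["k"]
    v,u=np.mgrid[:d.shape[0],:d.shape[1]]
    a=(u-k[2])/k[0]; b=(v-k[3])/k[1]; r=np.hypot(a,b)+1e-9; s=np.tan(r)/r
    P=np.stack([a*s*d,b*s*d,d],-1)@E[:3,:3].T+E[:3,3]
    return im,d,P
E
python3 - <<'E'
from h import *
from scipy.spatial.transform import Rotation as R
from plant import monitor
M=R.from_euler('xyz',monitor.sense()["eef_rot"],degrees=True).as_matrix(); print("tool y yaw",np.degrees(np.arctan2(M[1,1],M[0,1])))
im,d,P=wcloud("pics/wrist1.npz"); x,y,z=P[...,0],P[...,1],P[...,2]
h=cv2.cvtColor(im,cv2.COLOR_BGR2HSV)
m=(d>0)&(h[...,0]>18)&(h[...,0]<38)&(h[...,1]>150)&(z>98)&(z<114)&(abs(x-525)<80)&(abs(y+68)<40)
print(m.sum(),P[m].min(0),P[m].max(0),np.median(z[m]),cv2.minAreaRect(P[m][:,:2].astype(np.float32)))
for x0 in range(490,580,8):
    k=m&(abs(x-x0)<4)
    if k.sum(): print(x0,k.sum(),y[k].min().round(1),y[k].max().round(1))
b=(d>0)&(h[...,0]>95)&(h[...,0]<125)&(h[...,1]>100)&(z>54)&(z<66)&(abs(x-525)<60)&(abs(y+68)<60)
print("blue",b.sum(),np.median(z[b]),cv2.minAreaRect(P[b][:,:2].astype(np.float32)))
E
```

```text
tool y yaw 93.82493953782526
1927 [490.82035757 -74.68040883  98.22163549] [574.17639438 -56.35633821 108.24306256] 106.15017469400254 ((532.6533813476562, -65.7334213256836), (83.38298034667969, 13.088451385498047), 4.187119483947754)
490 105 -74.7 -62.0
498 216 -74.5 -61.5
506 211 -74.0 -60.9
514 208 -73.6 -60.3
522 202 -73.1 -59.7
530 190 -71.9 -59.2
538 177 -71.4 -58.7
546 168 -71.0 -58.0
554 177 -70.6 -57.4
562 159 -70.2 -56.8
570 113 -69.7 -56.4
578 1 -67.7 -67.7
blue 3914 60.30947818335474 ((524.94677734375, -66.0897216796875), (70.40542602539062, 59.60029220581055), 3.554478406906128)
```

```bash
python3 -m crank '[-0.001,0.0025,-0.05,0,0, -0.001,0.0025,-0.1,0,0, -0.001,0.0025,-0.14,0,0, -0.001,0.0025,-0.17,0,0, -0.001,0.0025,-0.195,0,0, -0.001,0.0025,-0.21,0,0, -0.001,0.0025,-0.2165,0,0, -0.001,0.0025,-0.2165,0,0, -0.001,0.0025,-0.2165,0,0,-0.001,0.0025,-0.2165,0,0]'
python3 look.py 2 wrist
```

```text
clock: 3.13
tcp_pos: [525.4, -66.6, 258.7]
eef_rot: [-22.7, 89.9, -19.0]
wrist_force: [0.7, -0.3, -0.3]
width: 0.502
{'clock': np.float64(3.18), 'joint_pos': array([-1.4700e+01,  2.5200e+01,  1.0408e+02, -1.0000e-02,  5.0640e+01,
       -1.0840e+02]), 'tcp_pos': array([525.36, -66.62, 258.72]), 'eef_rot': array([-21.9 ,  89.92, -18.19]), 'wrist_force': array([ 0.42, -0.52,  0.27]), 'width': np.float64(0.5)}
```

View pics/wrist2.png

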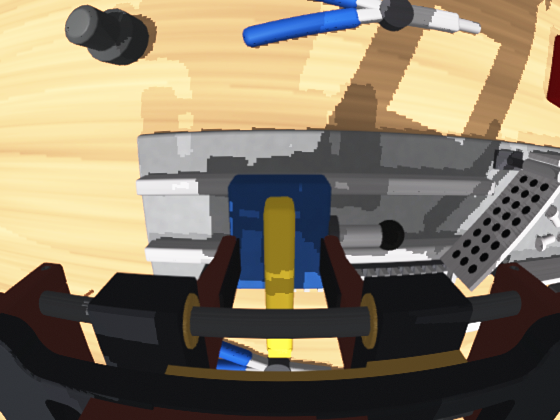

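The bar (column 279) sits between the open fingers (237 and 323), clear on both sides. Now I'll close on it.

```bash
python3 -m crank '[0,0,0,0,-0.4, 0,0,0,0,-0.6, 0,0,0,0,-0.8, 0,0,0,0,-1, 0,0,0,0,-1, 0,0,0,0,-1, 0,0,0,0,-1, 0,0,0,0,-1]'; python3 look.py 3
```

```text
clock: 3.85
tcp_pos: [525.0, -66.6, 258.1]
eef_rot: [-82.1, 90.0, -78.4]
wrist_force: [0.2, -0.4, 1.7]
width: 0.161
{'clock': np.float64(3.85), 'joint_pos': array([-1.4700e+01,  2.5250e+01,  1.0412e+02, -1.0000e-02,  5.0620e+01,
       -1.0840e+02]), 'tcp_pos': array([525.03, -66.59, 258.06]), 'eef_rot': array([-82.14,  89.99, -78.43]), 'wrist_force': array([ 0.23, -0.44,  1.66]), 'width': np.float64(0.16)}
```

Gripped: 0.161 × 88 = 14.2 mm, which matches the bar. Lifting 11.5 mm.

```bash
python3 -m crank '[0,0,0.006,0,-1, 0,0,0.012,0,-1, 0,0,0.018,0,-1, 0,0,0.024,0,-1, 0,0,0.028,0,-1, 0,0,0.028,0,-1, 0,0,0.028,0,-1, 0,0,0.028,0,-1,0,0,0.028,0,-1]'; python3 look.py 4 wrist
python3 - <<'E'
from h import *
im,d,P=wcloud("pics/wrist4.npz"); x,y,z=P[...,0],P[...,1],P[...,2]
h=cv2.cvtColor(im,cv2.COLOR_BGR2HSV)
m=(d>0)&(h[...,0]>18)&(h[...,0]<38)&(h[...,1]>150)&(z>100)&(z<130)&(abs(x-525)<80)&(abs(y+68)<40)
print(m.sum(),np.median(z[m]))
E
```

```text
clock: 4.6
tcp_pos: [525.0, -66.6, 269.2]
eef_rot: [-97.3, 90.0, -93.6]
wrist_force: [2.4, -2.5, -5.0]
width: 0.158
{'clock': np.float64(4.65), 'joint_pos': array([-1.470e+01,  2.431e+01,  1.036e+02, -1.000e-02,  5.209e+01,
       -1.084e+02]), 'tcp_pos': array([525.  , -66.57, 269.16]), 'eef_rot': array([-116.01,   89.99, -112.31]), 'wrist_force': array([ 1.04, -2.03, -5.39]), 'width': np.float64(0.16)}
3766 117.15678240249372
```

```bash
python3 -m crank '[-0.0003,0.005,0,0,-1, -0.0010,0.015,0,0,-1, -0.0016,0.025,0,0,-1, -0.0023,0.035,0,0,-1, -0.0029,0.045,0,0,-1, -0.0036,0.055,0,0,-1, -0.0043,0.065,0,0,-1, -0.0049,0.075,0,0,-1, -0.0056,0.085,0,0,-1, -0.0062,0.095,0,0,-1, -0.0069,0.105,0,0,-1, -0.0075,0.115,0,0,-1, -0.0082,0.125,0,0,-1, -0.0088,0.135,0,0,-1, -0.0095,0.145,0,0,-1, -0.0098,0.15,0,0,-1, -0.0098,0.15,0,0,-1, -0.0098,0.15,0,0,-1]'; python3 look.py 5 wrist
```

```text
clock: 6.15
tcp_pos: [521.0, -6.0, 269.2]
eef_rot: [101.0, 89.9, 104.7]
wrist_force: [0.8, 1.6, -4.5]
width: 0.155
{'clock': np.float64(6.2), 'joint_pos': array([-8.2900e+00,  2.3770e+01,  1.0462e+02,  6.0000e-02,  5.1630e+01,
       -1.0202e+02]), 'tcp_pos': array([521.01,  -6.1 , 269.19]), 'eef_rot': array([ 98.76,  89.95, 102.46]), 'wrist_force': array([ 1.16, -0.04, -4.6 ]), 'width': np.float64(0.16)}
```

View pics/wrist5.png

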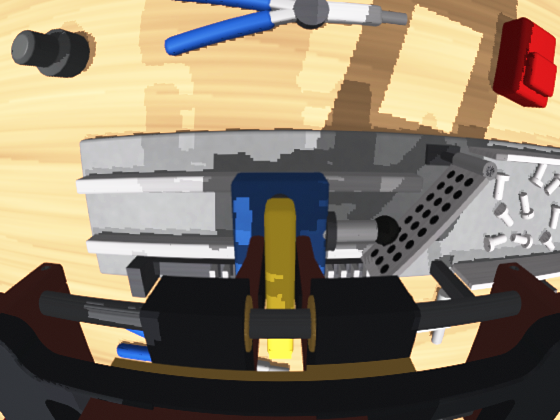

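The nose tip at (390,230) is about to touch the gate leaf, with the hinge at (488,168). I'll push on more slowly.

```bash
python3 - <<'E'
from h import *
im,d,P=wcloud("pics/wrist5.npz")
for u,v in [(488,170),(470,165),(478,160),(440,155),(390,230),(400,230),(375,265),(335,232)]: print(u,v,P[v,u].round(1))
E
python3 -m crank '[-0.0003,0.005,0,0,-1, -0.0008,0.0125,0,0,-1, -0.0013,0.02,0,0,-1, -0.0018,0.0275,0,0,-1, -0.0023,0.035,0,0,-1, -0.0028,0.0425,0,0,-1, -0.0033,0.05,0,0,-1, -0.0038,0.0575,0,0,-1, -0.0042,0.064,0,0,-1, -0.0043,0.066,0,0,-1, -0.0043,0.066,0,0,-1]'; python3 look.py 6 wrist
```

```text
488 170 [464.9 118.6  81.6]
470 165 [465.1 114.9  65.6]
478 160 [460.7 117.5  70.4]
440 155 [465.6 117.2  17.2]
390 230 [512.6  65.1  63.5]
400 230 [516.2  76.9  52.6]
375 265 [538.3  59.7  62.2]
335 232 [514.9  28.7  65.6]
clock: 7.12
tcp_pos: [519.3, 20.3, 269.2]
eef_rot: [114.1, 90.0, 117.8]
wrist_force: [0.4, -1.0, -5.1]
width: 0.155
{'clock': np.float64(7.17), 'joint_pos': array([-5.3900e+00,  2.3680e+01,  1.0479e+02,  5.0000e-02,  5.1540e+01,
       -9.9120e+01]), 'tcp_pos': array([519.25,  20.3 , 269.18]), 'eef_rot': array([106.89,  89.96, 110.59]), 'wrist_force': array([-0.22, -0.64, -5.2 ]), 'width': np.float64(0.16)}
```

View pics/wrist6.png

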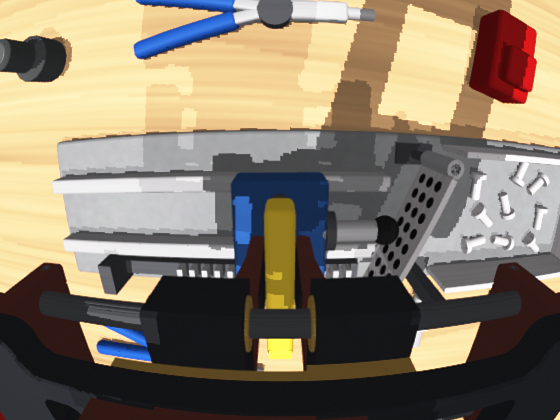

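The gate is partly swung, with the nose at (385,230) on the leaf. I estimate about 15–20 mm until it shuts. Continuing in finer steps and checking the force.

```bash
python3 -m crank '[-0.0003,0.005,0,0,-1, -0.0007,0.01,0,0,-1, -0.001,0.015,0,0,-1, -0.0013,0.02,0,0,-1, -0.0016,0.025,0,0,-1, -0.002,0.03,0,0,-1, -0.0023,0.035,0,0,-1, -0.0023,0.035,0,0,-1, -0.0023,0.035,0,0,-1]'; python3 -m crank '[-0.0002,0.003,0,0,-1, -0.0003,0.005,0,0,-1, -0.0003,0.005,0,0,-1,-0.0003,0.005,0,0,-1]';python3 -m crank '[-0.0002,0.003,0,0,-1, -0.0003,0.005,0,0,-1, -0.0003,0.005,0,0,-1,-0.0003,0.005,0,0,-1]'; python3 -m crank '[-0.0002,0.003,0,0,-1, -0.0003,0.005,0,0,-1, -0.0003,0.005,0,0,-1,-0.0003,0.005,0,0,-1]'; python3 look.py 7 wrist
```

```text
clock: 7.92
tcp_pos: [518.4, 34.2, 269.2]
eef_rot: [103.3, 90.0, 107.0]
wrist_force: [-0.7, -0.8, -4.8]
width: 0.158
clock: 8.25
tcp_pos: [518.3, 35.9, 269.2]
eef_rot: [166.4, 90.0, 170.1]
wrist_force: [0.0, -3.1, -4.9]
width: 0.158
clock: 8.58
tcp_pos: [518.1, 37.9, 269.2]
eef_rot: [177.3, 90.0, -179.0]
wrist_force: [0.3, -2.7, -4.7]
width: 0.155
clock: 8.92
tcp_pos: [518.0, 40.0, 269.2]
eef_rot: [164.8, 90.0, 168.5]
wrist_force: [-0.2, -2.9, -5.5]
width: 0.156
{'clock': np.float64(8.97), 'joint_pos': array([-3.2100e+00,  2.3670e+01,  1.0481e+02,  1.0000e-02,  5.1530e+01,
       -9.6920e+01]), 'tcp_pos': array([518.  ,  39.98, 269.19]), 'eef_rot': array([151.52,  89.99, 155.22]), 'wrist_force': array([-0.31, -2.17, -4.99]), 'width': np.float64(0.16)}
```

View pics/wrist7.png

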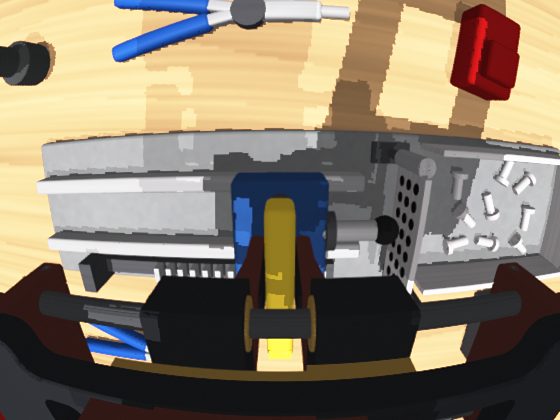

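The leaf is almost square now, top end near (408,160) and bottom end near (395,275). Continuing in 2 mm feel steps.

```bash
for i in 1; do :; done; python3 -m crank '[-0.0003,0.005,0,0,-1, -0.0007,0.01,0,0,-1, -0.0007,0.01,0,0,-1,-0.0007,0.01,0,0,-1]'; python3 -m crank '[-0.0003,0.005,0,0,-1, -0.0007,0.01,0,0,-1, -0.0007,0.01,0,0,-1,-0.0007,0.01,0,0,-1]';python3 -m crank '[-0.0003,0.005,0,0,-1, -0.0003,0.005,0,0,-1,-0.0003,0.005,0,0,-1]'; python3 -m crank '[-0.0003,0.005,0,0,-1, -0.0003,0.005,0,0,-1,-0.0003,0.005,0,0,-1]'
```

```text
clock: 9.3
tcp_pos: [517.8, 43.9, 269.2]
eef_rot: [-108.5, 90.0, -104.8]
wrist_force: [-0.5, -5.4, -3.8]
width: 0.156
clock: 9.63
tcp_pos: [517.5, 47.7, 269.2]
eef_rot: [-103.1, 90.0, -99.3]
wrist_force: [-0.2, -5.4, -4.6]
width: 0.159
clock: 9.88
tcp_pos: [517.4, 49.5, 269.2]
eef_rot: [-98.3, 89.9, -94.6]
wrist_force: [0.0, -7.6, -4.6]
width: 0.154
clock: 10.13
tcp_pos: [517.3, 51.4, 269.2]
eef_rot: [-100.0, 89.9, -96.3]
wrist_force: [-0.8, -7.6, -5.2]
width: 0.153
```

```bash
python3 -m crank '[-0.0003,0.005,0,0,-1, -0.0007,0.01,0,0,-1, -0.0007,0.01,0,0,-1,-0.0007,0.01,0,0,-1]'; python3 -m crank '[-0.0003,0.005,0,0,-1, -0.0003,0.005,0,0,-1,-0.0003,0.005,0,0,-1]';python3 -m crank '[-0.0003,0.005,0,0,-1, -0.0003,0.005,0,0,-1,-0.0003,0.005,0,0,-1]'; python3 look.py 8 wrist
python3 - <<'E'
from plant import monitor,read_camera
import numpy as np
F=[]
for i in range(4): read_camera("wrist"); F.append(monitor.sense()["wrist_force"])
print(np.round(F,1), np.mean(F,0))
E
```

```text
clock: 10.47
tcp_pos: [517.0, 55.2, 269.2]
eef_rot: [-96.7, 89.9, -92.9]
wrist_force: [-0.8, -7.9, -5.0]
width: 0.156
clock: 10.72
tcp_pos: [516.9, 57.1, 269.2]
eef_rot: [-96.9, 89.9, -93.2]
wrist_force: [-0.4, -9.5, -5.3]
width: 0.158
clock: 10.97
tcp_pos: [516.8, 59.0, 269.2]
eef_rot: [-96.7, 89.9, -93.0]
wrist_force: [-0.5, -10.4, -5.1]
width: 0.157
{'clock': np.float64(11.02), 'joint_pos': array([ -1.05,  23.71, 104.73,  -0.17,  51.56, -94.69]), 'tcp_pos': array([516.8 ,  58.96, 269.21]), 'eef_rot': array([-96.64,  89.87, -92.9 ]), 'wrist_force': array([  0.54, -10.13,  -3.86]), 'width': np.float64(0.16)}
[[  0.3 -10.   -4.5]
 [ -0.5 -10.   -5.1]
 [  0.  -10.1  -4.5]
 [ -1.3 -11.3  -4.2]] [ -0.38155006 -10.34574025  -4.5598846 ]
```

View pics/wrist8.png

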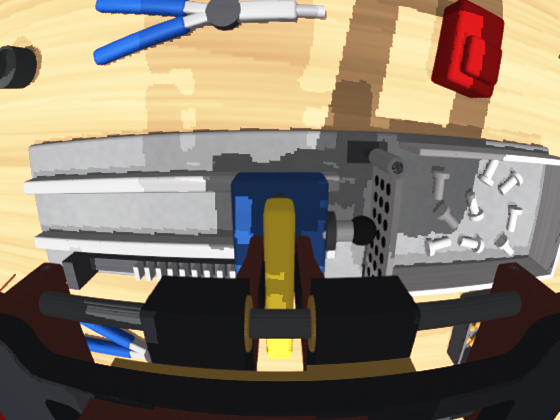

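The gate is shut (leaf square at columns 370–395) and the nose is visibly shortened. At 10.3 N it's about 13 mm in, so I'll go 4 mm further.

```bash
python3 -m crank '[-0.0003,0.005,0,0,-1, -0.0007,0.01,0,0,-1, -0.0007,0.01,0,0,-1,-0.0007,0.01,0,0,-1]'; python3 look.py 9;python3 - <<'E'
from plant import monitor,read_camera
import numpy as np
F=[]
for i in range(4): read_camera("wrist"); F.append(monitor.sense()["wrist_force"])
print(np.round(F,1), np.mean(F,0), monitor.sense()["tcp_pos"])
E
```

```text
clock: 11.55
tcp_pos: [516.5, 62.8, 269.2]
eef_rot: [-96.8, 89.8, -93.0]
wrist_force: [-0.8, -11.3, -4.8]
width: 0.161
{'clock': np.float64(11.55), 'joint_pos': array([ -0.62,  23.73, 104.7 ,  -0.21,  51.58, -94.24]), 'tcp_pos': array([516.52,  62.75, 269.2 ]), 'eef_rot': array([-96.75,  89.84, -93.  ]), 'wrist_force': array([ -0.78, -11.29,  -4.82]), 'width': np.float64(0.16)}
[[ -0.3 -11.4  -6. ]
 [ -0.4 -10.8  -5.2]
 [ -0.8 -11.5  -6.4]
 [ -0.5 -11.5  -4.6]] [ -0.47856484 -11.28830713  -5.5368424 ] [516.53332     62.74223231 269.21285381]
```

Now at 11.3 N, about 16 mm in. Rather than drop the bar, I'll lower it carefully and feel for whether the pawl lands on a tooth or in a notch.

```bash
python3 -m crank '[0,0,-0.003,0,-1, 0,0,-0.006,0,-1, 0,0,-0.0065,0,-1, 0,0,-0.0065,0,-1]'; python3 -m crank '[0,0,-0.001,0,-1, 0,0,-0.001,0,-1]';python3 -m crank '[0,0,-0.001,0,-1, 0,0,-0.001,0,-1]'
```

```text
clock: 12.08
tcp_pos: [516.5, 62.7, 266.6]
eef_rot: [-97.3, 89.8, -93.6]
wrist_force: [-0.1, -11.0, -4.4]
width: 0.156
clock: 12.25
tcp_pos: [516.5, 62.8, 266.2]
eef_rot: [-96.7, 89.8, -93.0]
wrist_force: [-0.5, -11.2, -4.8]
width: 0.157
clock: 12.42
tcp_pos: [516.5, 62.8, 266.1]
eef_rot: [-95.0, 89.8, -91.3]
wrist_force: [-1.3, -11.6, -1.9]
width: 0.154
```

Touched down at lift 8.0 mm, so the pawl is on a tooth. I'll ease back in 1 mm steps with a light touch until it finds the notch.

```bash
for i in 1 ; do :; done; python3 -m crank '[0.00015,-0.0025,0,0,-1, 0.00015,-0.0025,0,0,-1,0.00015,-0.0025,0,0,-1]'; python3 -m crank '[0.00015,-0.0025,0,0,-1, 0.00015,-0.0025,0,0,-1,0.00015,-0.0025,0,0,-1]'; python3 -m crank '[0.00015,-0.0025,0,0,-1, 0.00015,-0.0025,0,0,-1,0.00015,-0.0025,0,0,-1]'
```

```text
clock: 12.67
tcp_pos: [516.6, 62.0, 266.1]
eef_rot: [-94.6, 89.9, -90.9]
wrist_force: [-1.6, -9.5, -2.1]
width: 0.159
clock: 12.92
tcp_pos: [516.6, 61.0, 266.0]
eef_rot: [-94.9, 89.9, -91.2]
wrist_force: [-1.0, -8.7, -2.6]
width: 0.157
clock: 13.17
tcp_pos: [516.7, 60.1, 266.0]
eef_rot: [-95.5, 89.9, -91.8]
wrist_force: [-0.5, -8.7, -3.1]
width: 0.161
```

```bash
python3 -m crank '[0.00015,-0.0025,0,0,-1, 0.00015,-0.0025,0,0,-1,0.00015,-0.0025,0,0,-1]'; python3 -m crank '[0,0,-0.001,0,-1,0,0,-0.001,0,-1]'; python3 look.py 10
```

```text
clock: 13.42
tcp_pos: [516.7, 59.1, 265.9]
eef_rot: [-96.4, 89.9, -92.7]
wrist_force: [-1.0, -9.5, -4.4]
width: 0.161
clock: 13.58
tcp_pos: [516.7, 59.2, 265.4]
eef_rot: [-97.0, 89.9, -93.3]
wrist_force: [-1.1, -9.0, -5.3]
width: 0.158
{'clock': np.float64(13.58), 'joint_pos': array([ -1.04,  24.04, 104.91,  -0.13,  51.05, -94.69]), 'tcp_pos': array([516.74,  59.16, 265.43]), 'eef_rot': array([-96.98,  89.9 , -93.25]), 'wrist_force': array([-1.06, -8.99, -5.34]), 'width': np.float64(0.16)}
```

It's now free at lift 7.4 mm, in a notch opening. I'll ease back 0.7 mm more to clear the edge, then lower and watch the force.

```bash
python3 -m crank '[0.0001,-0.0017,0,0,-1, 0.0001,-0.0017,-0.002,0,-1,0.0001,-0.0017,-0.003,0,-1,0.0001,-0.0017,-0.003,0,-1]'; python3 -m crank '[0,0,-0.0025,0,-1,0,0,-0.005,0,-1,0,0,-0.005,0,-1]'; python3 -m crank '[0,0,-0.0025,0,-1,0,0,-0.005,0,-1,0,0,-0.005,0,-1]'
```

```text
clock: 13.92
tcp_pos: [516.8, 58.5, 264.2]
eef_rot: [-97.3, 89.9, -93.6]
wrist_force: [-0.7, -8.8, -4.3]
width: 0.155
clock: 14.17
tcp_pos: [516.8, 58.5, 262.2]
eef_rot: [-99.5, 89.9, -95.8]
wrist_force: [-0.2, -8.8, -4.2]
width: 0.154
clock: 14.42
tcp_pos: [516.8, 58.5, 260.2]
eef_rot: [-96.4, 89.9, -92.6]
wrist_force: [-1.1, -8.6, -3.8]
width: 0.159
```

The pawl is entering the notch freely, with lift about 2 mm. Lowering the rest and then opening.

```bash
python3 -m crank '[0,0,-0.002,0,-1,0,0,-0.004,0,-1,0,0,-0.004,0,-1]'; python3 -m crank '[0,0,0,0,-0.5,0,0,0,0,0,0,0,0,0,0,0,0,0,0,0,0,0,0,0,0,0,0,0,0,0]'; python3 look.py 11 wrist
```

```text
clock: 14.67
tcp_pos: [516.8, 58.5, 258.6]
eef_rot: [-97.6, 89.9, -93.9]
wrist_force: [-0.1, -8.8, -4.2]
width: 0.159
clock: 15.17
tcp_pos: [517.0, 59.5, 258.9]
eef_rot: [18.4, 90.0, 22.1]
wrist_force: [-0.5, 0.1, 0.0]
width: 0.501
{'clock': np.float64(15.22), 'joint_pos': array([-1.0600e+00,  2.4610e+01,  1.0522e+02,  2.0000e-02,  5.0140e+01,
       -9.4770e+01]), 'tcp_pos': array([516.93,  59.42, 258.86]), 'eef_rot': array([13.58, 89.96, 17.29]), 'wrist_force': array([-0.11,  0.26, -0.67]), 'width': np.float64(0.5)}
```

View pics/wrist11.png

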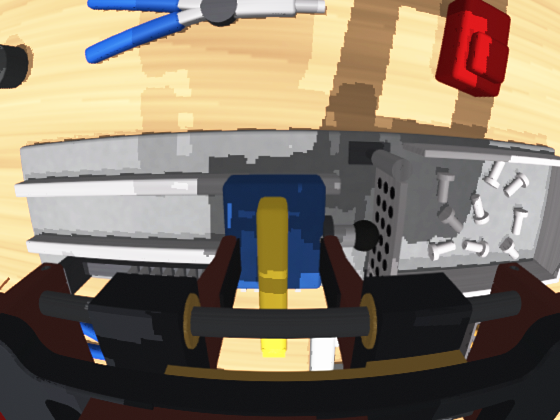

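Bar released at column 272, a slight set-back, and the nose at (365,233) still bears on the shut gate. Retreating straight up and checking.

```bash
python3 -m crank '[0,0,0.02,0,0,0,0,0.06,0,0,0,0,0.12,0,0,0,0,0.2,0,0,0,0,0.22,0,0,0,0,0.22,0,0,0,0,0.22,0,0,0,0,0.22,0,0]'; python3 look.py 12 wrist scene
python3 - <<'E'
from h import *
im,d,P=wcloud("pics/wrist12.npz"); x,y,z=P[...,0],P[...,1],P[...,2]
h=cv2.cvtColor(im,cv2.COLOR_BGR2HSV)
m=(d>0)&(h[...,0]>18)&(h[...,0]<38)&(h[...,1]>150)&(z>98)&(z<125)&(abs(x-518)<80)&(abs(y-58)<40)
print(m.sum(),np.median(z[m]),cv2.minAreaRect(P[m][:,:2].astype(np.float32)))
g=(d>0)&(z>70)&(z<90)&(y>85)&(y<150)&(abs(x-515)<60)
print("gate",cv2.minAreaRect(P[g][:,:2].astype(np.float32)))
for x0 in range(465,570,10):
    k=g&(abs(x-x0)<5)
    if k.sum()>3: print(x0,k.sum(),y[k].min().round(1),np.median(y[k]).round(1),y[k].max().round(1))
cv2.imwrite("pics/s12c.png",cv2.resize(cv2.imread("pics/scene12.png")[125:295,185:345],None,fx=3.4,fy=3.4,interpolation=cv2.INTER_CUBIC))
E
```

```text
clock: 15.88
tcp_pos: [516.1, 59.2, 345.6]
eef_rot: [177.6, 89.9, -178.7]
wrist_force: [0.1, 0.4, 0.4]
width: 0.503
{'clock': np.float64(15.98), 'joint_pos': array([ -1.08,  17.77, 100.46,  -0.  ,  61.94, -94.78]), 'tcp_pos': array([516.08,  59.21, 345.19]), 'eef_rot': array([ 176.68,   89.83, -179.62]), 'wrist_force': array([-0.64,  0.71,  0.7 ]), 'width': np.float64(0.5)}
1956 106.159599905831 ((524.4854125976562, 57.27933883666992), (83.5181884765625, 13.131921768188477), 3.927212953567505)
gate ((514.9249267578125, 126.2774658203125), (112.31815338134766, 16.307043075561523), 8.737932205200195)
465 209 114.7 119.5 126.6
475 128 117.5 120.1 124.0
485 121 119.0 120.6 124.4
495 106 120.4 121.6 125.1
505 109 121.1 122.3 125.5
515 108 121.7 123.0 126.6
525 100 122.5 123.8 127.2
535 97 123.2 124.5 127.9
545 92 123.6 125.1 128.8
555 163 124.3 128.0 141.1
565 148 125.3 134.9 142.1
```

View pics/wrist12.png

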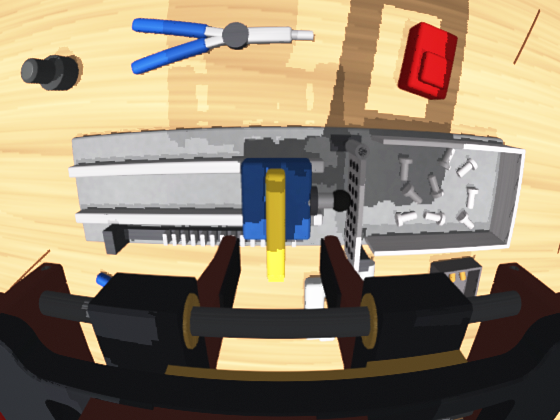

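View pics/s12c.png

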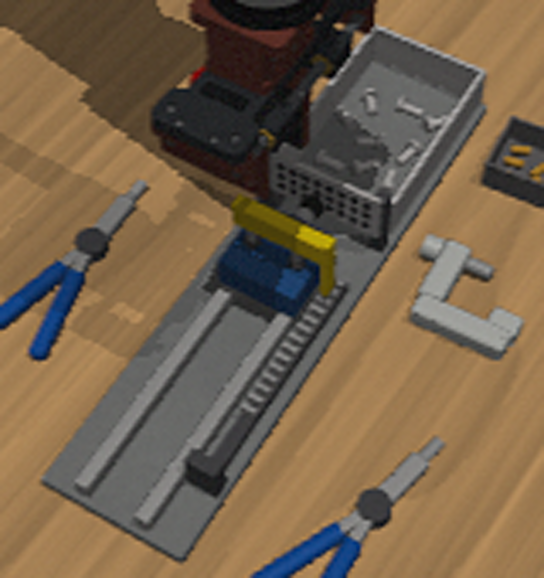

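```bash
python3 -c "
from plant import bot,monitor
print(bot.finish_job(), monitor.sense()['clock'])"
```

```text
the job is handed in; nothing more can be done
the job is handed in; nothing more can be done
```

The rivet channel is closed off, and I handed the job in at about 16 s of the 61 s allowed. The system reported no verdict, so the result rests on my own checks below.

**What I did:** I gripped the release bar and lifted it 11 mm. I then slid the carriage until its nose shut the gate, and pressed to a steady 11.3 N. The pawl came down lightly on a tooth, so I eased back about 4 mm with light contact until it found a notch. I lowered it fully in, let go and backed off straight up.

**Last checks:**
- **Bar:** its top is at 106.16 mm, within 0.01 mm of its height before lifting, so the pawl is fully down.
- **Gate:** it is parallel to the bar within about 0.01 rad, which is inside the 0.03 rad limit.
- **Nose:** it is still pressed in about 14 mm, judged from the bar-to-gate distance. I could not measure the contact force after letting go.
- **Robot and tools:** the gripper is clear, with its fingertips about 57 mm above the bar and the wrist force near zero. The arm stayed clear of the tools and they look unmoved in the pictures, but I did not measure their positions.

No check failed. A rectangle fitted to the gate came out about 5° off square, but it had taken in hinge and jamb points. I used the row-by-row fit of the leaf for the gate figure above.

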